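Set a scored resin board out over the edge for cutting

ROBOT

A 7-joint arm with a two-finger parallel gripper is mounted at the origin on the work surface. World frame = base frame: x ahead of the robot, y to its left, z up, the work surface at z = 0. Lengths are in m, angles in degrees, forces in N, time in s.
With the tool pointing down it reaches from about 0.4 to 0.85 m from the base axis. Payload 10.4 kg.
Tool frame: the origin (TCP) lies at the very end of the fingers, on their centre line; the grasp point (between the pads) lies 19 mm behind it; z points along the fingers, y is the line along which they close (so a half turn about z gives the same grasp; the last joint's range is limited). The gripper opens to 87 mm and grips with 3 to 60 N. Pads are 19 mm wide; open, the fingers measure 117 mm over their backs; the gripper's body (75 mm by 190 mm) begins 51 mm behind the grasp point.
Start: joints at [72.158, 19.034, -3.707, 83.658, 1.238, 77.344, -5.071], TCP at [0.178, -0.599, 0.186] pointing down, gripper open.
Joint ranges: [-148.97, 148.97], [-28.65, 121.19], [-84.17, 76.75], [9.2, 138.47], [-72.65, 252.65], [3.7, 117.97], [-149.18, 149.18]. Speed limits (degrees/s): [127.2, 127.2, 159.86, 159.86, 180, 180, 180].

INTERFACE

Orientations are given as a 3x3 rotation matrix whose columns are the frame's x, y, z axes.
In Python, from cell import readout, vision, arm gives the robot as it stands. The module is installed in compiled form; this text tells all that it offers.
- The arm moves only by the shell command python3 -m jog 'ROWS' [FORCE]. ROWS is JSON, a list of rows, each an object of numbers: "wx", "wy", "wz": the turn, a rotation vector about the world's x, y, z in units of 5 degrees (1.0 is 5 degrees); "dx", "dy", "dz": the shift along the world's x, y, z in m; "hand": the opening, from -1 (shut) to 1 (fully open), so that 0 is half open. A call has 1 to 8 rows; each row is the pose to reach, as a shift and turn from the pose commanded when the call began; what a row does not reach only later rows make up. A row lasts 1/8 s, in which the tool goes at most 62.5 mm and 10.7 degrees, less where a joint would pass 70% of its speed; a pose out of reach is approached as far as the arm can. A call with a gripper value outside its range is refused whole. The fingers move at their own pace and stop on an object; FORCE is the grip in N (left out, the last holds). Time passes only in rows, so rows that repeat a pose let the fingers close. It gives the time, the measured TCP pose, the force, the opening and the grip force at its end, in the units of the state.
- readout.state(): the state, without advancing time (a new reading comes with each control period).
- vision.read_camera(name): name is "scene" or "top"; returns the picture (400x640x3 uint8, red, green, blue); there is no depth.
- vision.camera_model(name): a dict with "vfov" (degrees; the focal length in pixels is half the picture's height over the tangent of half this angle, whatever the lens; pixels are square), "cx", "cy" (the principal point, pixels), "distortion" ([k1, k2, p1, p2, k3] as OpenCV has them; the pictures are not rectified), "extrinsics" (4x4, takes a point from camera to world coordinates). Camera axes: x right, y down, z forward; pixel columns grow to the right and rows downward; lengths in m; the calibration is good to about 2 mm. A picture is of the moment at which its call begins. camera_model takes no time and is no camera call.
- arm.job_done(): hands the job in; it is judged then, once.
The state is a dict: "time": time; "joint_pos": joint angles; "joint_vel": joint speeds; "effort": joint torques, N m; "ee_pos": TCP position; "tool_rot": TCP orientation; "contact_force": force on the tool from outside, world axes, zero at the start; "moment": the same for the moment, N m; "gripper_width": finger opening in m; "grip_force": force on a finger pad.
Only numpy, scipy, OpenCV 4.12 (cv2) and the standard library are available. Lean on these libraries where they do the work, as an engineer would, in place of code of your own. Each camera call takes 0.05 s, during which the arm holds its last target. There are 200 camera calls.

TASK

The long resin board lies on the raised wooden cutting support behind a closed steel hasp. First swing the hasp by its knob outward and right round, past square, so that it is well out of the board's way; then slide the board out between the posts, flat on the support, until the dark line scored across it is level with the support's front edge. More than half of the board then hangs out and it would tip: finish holding its rear part, so that it rests flat and still on the support (the program ends while holding it, nothing is let go), and leave the other things on the bench alone.

Things in the scene. Friction and masses are not known exactly. Their poses are not given: they have to be found in the camera images.
- board_center (a point): centre (half-way up) of the long off-white resin board, 300 long x 50 wide x 20 thick, about 0.34 kg (varies). x runs along its length towards the front end (the one facing the hasp), y across its width, z up. Can be pinched across its 50 width from above anywhere in its rear 100
- board_line (a point): middle of the thin dark line scored across the board, on its top face, 30 behind its centre (180 from its front end, 120 from its rear end); axes as the board's. With the line at the support's front edge the board's centre hangs 30 beyond that edge, and the board tips off unless its rear is held
- support_edge (a point): middle of the front (outer) edge of the support's flat top, 50 above the bench. x points outward, level, the way the board is to go; y across to the hinge side; z up. At its front corners stand two wooden posts 26 long (along x), 30 wide, 30 high above the top, leaving a 62 wide gap for the board; elsewhere the top is clear
- hasp (a joint): angle of the steel hasp, rad: 0 closed across the gap between the posts, grows as its free end swings outward and round to the hinge side (counter-clockwise from above), 1.57 pointing straight outward, stops at 2.4. It starts at 0 to 0.25. Stays where it is left (light friction, about 0.06 N m)
- hasp_knob (a point): point to grip on the hasp's upright round knob, diameter 14, on the upper edge of its free end, 85 from the hinge pin. This point is 108 above the bench; the knob stands from 83 to 121 above it, the hasp plate (5 thick) below from 52 to 84
- hasp_pin (a point): point on the vertical axis of the hasp's hinge pin, at the height of the knob's grip point; on the front face of the post on the support_edge's +y side, the centre the knob swings about
- rotary: bystander: hand-held rotary tool lying on the bench, 170 x 42 x 42 (mm); origin under its middle. Leave alone
- pliers: bystander: pliers lying flat beside the support, 160 x 70 x 14 (mm); origin under its middle. Leave alone
- tin: bystander: round lidded tin, diameter 66, 28 high (mm); origin under its middle. Leave alone
- offcut: bystander: small L-shaped resin offcut, about 95 x 50 x 18 (mm); origin under its middle. Leave alone
- brush: bystander: flat hand brush, 190 long (mm); origin under its middle. Leave alone
- square: bystander: carpenter's square lying flat, 110 x 160 (mm); origin under its middle. Leave alone
- bowl: bystander: open bowl, diameter 110, 50 high (mm); origin under its middle. Leave alone
- board: the same resin board, origin under its centre (10 below point board_center). Starts lying on the support's top face (50 above the bench), its front end 10 to 60 behind the support's front edge, its rear part hanging 50 to 100 out behind the support
- support: the wooden cutting support fixed to the bench, a block 260 long (backward from its front edge) x 130 wide x 50 high; origin at bench height under its middle, 130 behind the front edge

How it is judged (in metres and radians):
On the way:
1. the hasp is swung off, past 1.45 rad, with the board still in behind (its line at least 150 mm short of the edge) (value of joint hasp above 1.45 rad and x of board_line in the frame of support_edge below -0.15 m), for 0.2 s.
At the end, for the whole second after the job is handed in: the scored line is within 5 mm of the support's front edge, the board lies between the posts, flat (within 0.04 rad) and square (within 0.09 rad) on the support with at least 1 N on it, still, held by the robot; the hasp is past 1.45 rad (value of joint hasp above 1.45 rad and x of board_line in the frame of support_edge between -0.005 and 0.005 m and y of board_line in the frame of support_edge between -0.015 and 0.015 m and z of board_line in the frame of support_edge between 0.017 and 0.024 m and angle between board_center's own z axis and vertical below 0.04 rad and angle between the x axis of board_center and the x axis of support_edge, either way round below 0.09 rad and (contact force between board and the fingers above 0.5 N or contact force between board and the arm above 0.5 N) and contact force between board and support above 1 N and linear speed of board below 0.02 m/s); the arm keeps its last pose, push and grip.
It fails at once if the board is lifted more than 25 mm off the support (z of board_center in the frame of support_edge above 0.035 m).
It fails at once if the board tips more than 0.2 rad (angle between board_center's own z axis and vertical above 0.2 rad).
It fails at once if another thing on the bench is moved more than 25 mm (distance of any of rotary, pliers, tin, offcut, brush, square, bowl from where it was at the start of the episode above 0.025 m).
It also fails if it takes over 56 s, if anything falls off the work surface, if the arm or the gripper's body presses on something with over 40 N, if the wrist force passes 120 N, or if a joint passes its speed limit or range.

## Working session

There is one attempt and no reset: what is moved stays moved. The work goes in short steps, Python scripts to look and compute and a shell command to move; the robot and the scene stay as the last step left them, time stands still between calls to the robot, and variables do not carry over. Pictures are saved under pics/ and viewed, at most 10 in all, crops included, and the job is handed in when it is done.

```bash
mkdir -p pics
cat > h.py <<'E'
import numpy as np, cv2
from cell import readout, vision, arm
def cam(n):
    m=vision.camera_model(n); f=200/np.tan(np.radians(m["vfov"])/2)
    return np.array([[f,0,m["cx"]],[0,f,m["cy"]],[0,0,1.]]),np.array(m["distortion"],float),np.array(m["extrinsics"],float)
def ray(n,pts,z):
    K,d,E=cam(n)
    u=cv2.undistortPointsIter(np.array(pts,float).reshape(-1,1,2),K,d,None,None,(3,100,1e-10)).reshape(-1,2)
    r=np.c_[u,np.ones(len(u))]@E[:3,:3].T; o=E[:3,3]
    return o+r*((np.broadcast_to(z,len(u))-o[2])/r[:,2])[:,None]
def proj(n,P):
    K,d,E=cam(n); T=np.linalg.inv(E)
    return cv2.projectPoints(np.array(P,float).reshape(-1,1,3),cv2.Rodrigues(T[:3,:3])[0],T[:3,3],K,d)[0].reshape(-1,2)
def shot(n,f,crop=None,s=1):
    im=vision.read_camera(n)[:,:,::-1]
    if crop: x0,y0,x1,y1=crop; im=im[y0:y1,x0:x1]
    cv2.imwrite("pics/"+f,cv2.resize(im,None,fx=s,fy=s,interpolation=cv2.INTER_CUBIC))
E
python3 - <<'E'
from h import *
shot("top","t0.png",None,1.25); shot("scene","s0.png",None,1.25)
print(cam("top")[2].round(3),cam("scene")[2].round(3)); s=readout.state(); print(s["time"],s["tool_rot"],s["gripper_width"])
E
```

```text
[[ 2.900e-02 -9.910e-01  1.340e-01  3.750e-01]
 [-1.000e+00 -2.900e-02  5.000e-03  3.600e-02]
 [-1.000e-03 -1.340e-01 -9.910e-01  1.344e+00]
 [ 0.000e+00  0.000e+00  0.000e+00  1.000e+00]] [[-6.620e-01  6.110e-01 -4.350e-01  1.168e+00]
 [ 7.500e-01  5.380e-01 -3.850e-01  6.050e-01]
 [-1.000e-03 -5.810e-01 -8.140e-01  1.292e+00]
 [ 0.000e+00  0.000e+00  0.000e+00  1.000e+00]]
0.1 [[ 9.58575735e-01  2.84837430e-01 -4.46576188e-04]
 [ 2.84837769e-01 -9.58574966e-01  1.21667515e-03]
 [-8.15221311e-05 -1.29347704e-03 -9.99999160e-01]] 0.08700829281139871
```

View pics/t0.png

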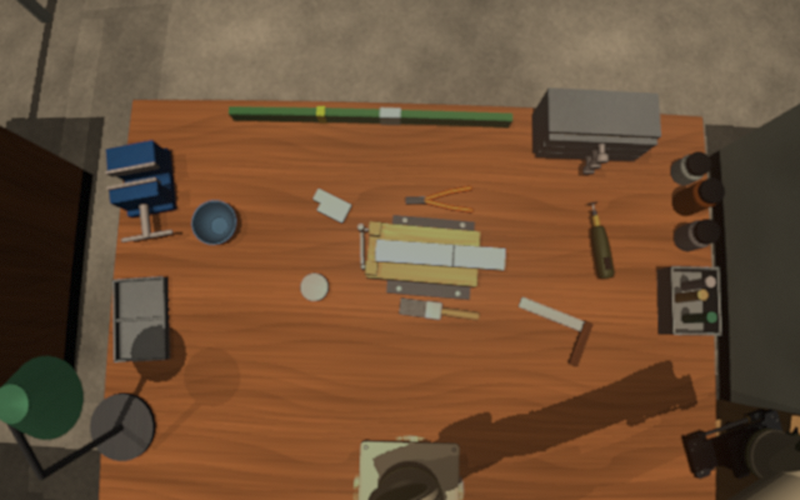

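View pics/s0.png

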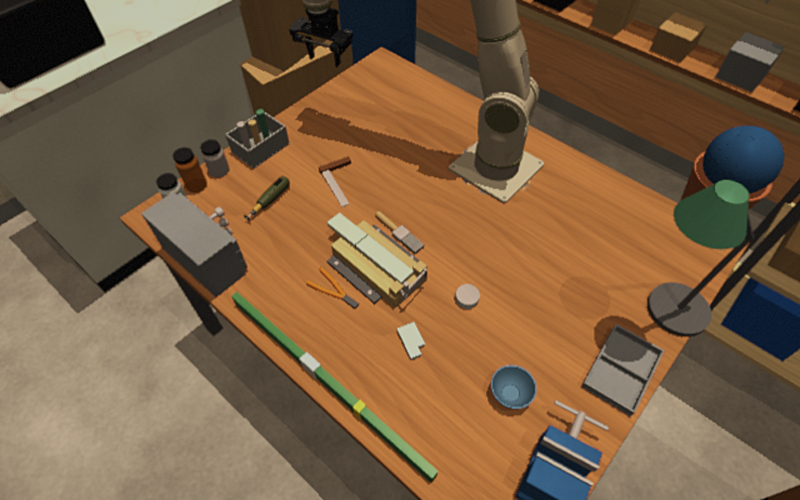

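The top view shows the support at about (365–480, 222–285) in the 1.25x picture, with its front facing left (+Y). The knob is near (362,228), the hinge is at the robot-side post, and the scored line is near (454,256). I'll enlarge this area.

Run:
```python
from h import *
shot("top","t1.png",(280,165,410,245),6); shot("scene","s1.png",(255,165,350,245),8)
```

```text
(no output)
```

View pics/t1.png

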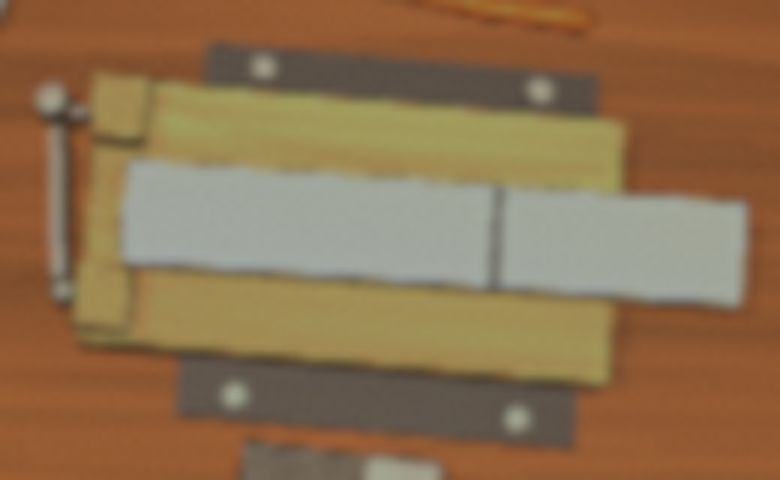

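View pics/s1.png

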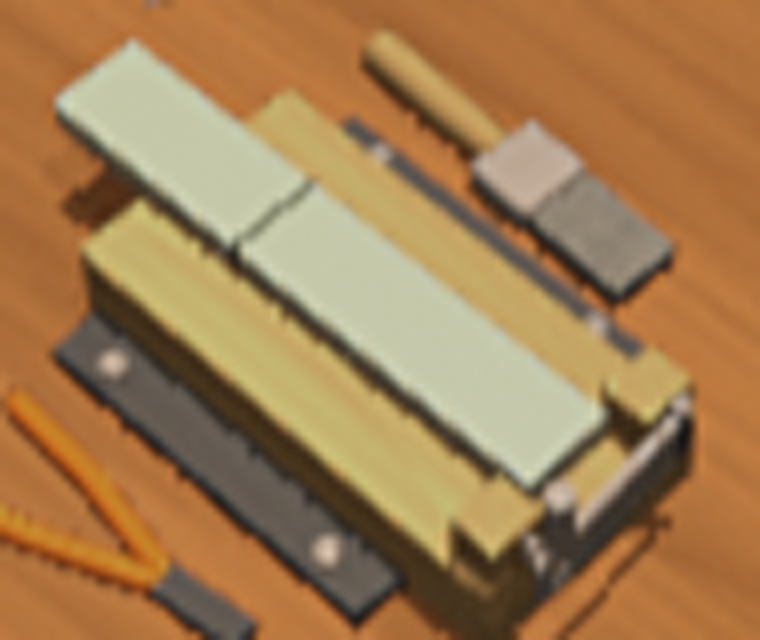

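Top crop (6x): knob top (51,99), pin (63,290). Board corners are (128,160), (122,263), (747,202), (742,306), and the line runs from (499,186) to (494,289). The post-top corners and the support's rear corners (625,122), (608,384) are also clear, so I'll fit poses from these.

```bash
cat > fit.py <<'E'
from h import *
from scipy.optimize import least_squares
def o(p): return (np.array(p,float)+.5)/6-.5+[280,165]
def fitpose(cam_,L,px,x0):
    L=np.array(L,float)
    def W(q): c,s=np.cos(q[2]),np.sin(q[2]); return np.c_[q[0]+c*L[:,0]-s*L[:,1],q[1]+s*L[:,0]+c*L[:,1],L[:,2]]
    r=least_squares(lambda q:(proj(cam_,W(q))-px).ravel(),x0); return r.x,r.fun.reshape(-1,2)
E
python3 - <<'E'
from fit import *
L=[[0,-.061,.08],[-.026,-.061,.08],[-.026,-.031,.08],[0,-.031,.08],[0,.031,.08],[-.026,.031,.08],[-.026,.061,.08],[0,.061,.08],[-.26,-.065,.05],[-.26,.065,.05]]
px=o([[95,72],[150,80],[143,143],[88,138],[80,262],[128,267],[124,328],[75,323],[625,122],[608,384]])
s,r=fitpose("top",L,px,[.57,.1,1.57]); print("edge",s.round(4),np.degrees(s[2]),r.round(1).tolist())
L=[[.15,-.025,.07],[.15,.025,.07],[-.15,-.025,.07],[-.15,.025,.07],[-.03,-.025,.07],[-.03,.025,.07]]
b,r=fitpose("top",L,o([[128,160],[122,263],[747,202],[742,306],[499,186],[494,289]]),[.55,-.1,1.57]); print("board",b.round(4),np.degrees(b[2]),r.round(1).tolist())
for l in (b[:2]-s[:2],): 
    c,sn=np.cos(s[2]),np.sin(s[2]); print("board centre in edge",c*l[0]+sn*l[1],-sn*l[0]+c*l[1])
print(ray("top",o([[51,99],[63,290]]),[.121,.085]))
def o8(p): return (np.array(p,float)+.5)/8-.5+[255,165]
print("scene:", ray("scene",o8([[560,495],[236,248],[314,185],[603,412],[530,487],[57,103],[132,42]]),[.121]+[.07]*6).round(4))
E
```

```text
edge [0.5601 0.1108 1.5154] 86.82335883405254 [[-0.0, 0.3], [-0.2, -0.3], [0.0, -0.6], [0.2, -0.5], [-0.5, 0.2], [0.6, 0.1], [0.3, 0.4], [-0.6, 0.4], [0.1, -0.1], [0.1, 0.1]]
board [ 0.55   -0.0581  1.531 ] 87.71704893289827 [[-0.1, 0.0], [-0.4, -0.0], [0.1, 0.1], [0.2, -0.1], [0.2, -0.0], [0.1, -0.1]]
board centre in edge -0.16918578021031533 0.0007475071435621809
[[0.60046225 0.12505548 0.121     ]
 [0.51547994 0.11848919 0.085     ]]
scene: [[ 0.6019  0.1264  0.121 ]
 [ 0.5745 -0.0866  0.07  ]
 [ 0.5262 -0.0849  0.07  ]
 [ 0.5334  0.0918  0.07  ]
 [ 0.5825  0.0934  0.07  ]
 [ 0.5694 -0.2051  0.07  ]
 [ 0.5213 -0.2051  0.07  ]]
```

Both cameras agree. The edge middle is at (0.560, 0.111) with outward yaw 86.8°. The knob is at (0.601, 0.126), the pin at (0.5155, 0.1185), and the hasp angle is about 0.14 rad. Now I'll move above the knob with the fingers closing along world x.

```bash
python3 -m jog '[{"dx":0.24,"dy":0.41,"dz":0.04,"wz":14,"hand":1},{"dx":0.24,"dy":0.41,"dz":0.04,"wz":14,"hand":1},{"dx":0.24,"dy":0.41,"dz":0.04,"wz":14,"hand":1},{"dx":0.24,"dy":0.41,"dz":0.04,"wz":14,"hand":1},{"dx":0.24,"dy":0.41,"dz":0.04,"wz":14,"hand":1},{"dx":0.24,"dy":0.41,"dz":0.04,"wz":14,"hand":1},{"dx":0.24,"dy":0.41,"dz":0.04,"wz":14,"hand":1},{"dx":0.24,"dy":0.41,"dz":0.04,"wz":14,"hand":1}]'
python3 -m jog '[{"dx":0.183,"dy":0.315,"hand":0},{"dx":0.183,"dy":0.315,"hand":0},{"dx":0.183,"dy":0.315,"hand":0},{"dx":0.183,"dy":0.315,"hand":0},{"dx":0.183,"dy":0.315,"hand":0},{"dx":0.183,"dy":0.315,"hand":0},{"dx":0.183,"dy":0.315,"hand":0},{"dx":0.183,"dy":0.315,"hand":0}]' 10; python3 -c "
from h import *
print(readout.state()['tool_rot'])"
```

```text
[[ 9.58586412e-01  2.84801738e-01 -2.44812849e-04]
 [ 2.84801843e-01 -9.58586093e-01  7.82508202e-04]
 [-1.18144961e-05 -8.19824881e-04 -9.99999664e-01]]schema error: expected keys wx, wy, wz, dx, dy, dz, hand
schema error: expected keys wx, wy, wz, dx, dy, dz, hand
```

Every row needs all seven keys.

```bash
python3 -m jog '[{"wx":0,"wy":0,"wz":14,"dx":0.24,"dy":0.41,"dz":0.04,"hand":1},{"wx":0,"wy":0,"wz":14,"dx":0.24,"dy":0.41,"dz":0.04,"hand":1},{"wx":0,"wy":0,"wz":14,"dx":0.24,"dy":0.41,"dz":0.04,"hand":1},{"wx":0,"wy":0,"wz":14,"dx":0.24,"dy":0.41,"dz":0.04,"hand":1},{"wx":0,"wy":0,"wz":14,"dx":0.24,"dy":0.41,"dz":0.04,"hand":1},{"wx":0,"wy":0,"wz":14,"dx":0.24,"dy":0.41,"dz":0.04,"hand":1},{"wx":0,"wy":0,"wz":14,"dx":0.24,"dy":0.41,"dz":0.04,"hand":1},{"wx":0,"wy":0,"wz":14,"dx":0.24,"dy":0.41,"dz":0.04,"hand":1}]'
python3 -c "
from h import *
s=readout.state();print(s['ee_pos'],s['tool_rot'],s['joint_pos'])"
```

```text
time: 1.2
ee_pos: [0.4192, -0.1862, 0.2264]
tool_rot: [[0.056, 0.998, 0.001], [0.998, -0.056, -0.0], [-0.0, 0.001, -1.0]]
contact_force: [0.1, 0.0, -1.0]
gripper_width: 0.0869
grip_force: 0.0
[ 0.41923124 -0.18620906  0.22642392] [[ 5.58387413e-02  9.98439526e-01  7.40057694e-04]
 [ 9.98439730e-01 -5.58384436e-02 -4.16942115e-04]
 [-3.74967818e-04  7.62184527e-04 -9.99999639e-01]] [ 50.07700651  -1.96330023 -30.69631178 102.51654669  -1.01181388
  79.12555734  16.38455035]
```

```bash
python3 -m jog '[{"wx":0,"wy":0,"wz":0,"dx":0.182,"dy":0.312,"dz":-0.06,"hand":0},{"wx":0,"wy":0,"wz":0,"dx":0.182,"dy":0.312,"dz":-0.06,"hand":0},{"wx":0,"wy":0,"wz":0,"dx":0.182,"dy":0.312,"dz":-0.06,"hand":0},{"wx":0,"wy":0,"wz":0,"dx":0.182,"dy":0.312,"dz":-0.06,"hand":0},{"wx":0,"wy":0,"wz":0,"dx":0.182,"dy":0.312,"dz":-0.06,"hand":0},{"wx":0,"wy":0,"wz":0,"dx":0.182,"dy":0.312,"dz":-0.06,"hand":0},{"wx":0,"wy":0,"wz":0,"dx":0.182,"dy":0.312,"dz":-0.06,"hand":0},{"wx":0,"wy":0,"wz":0,"dx":0.182,"dy":0.312,"dz":-0.06,"hand":0}]' 10
python3 -m jog '[{"wx":0,"wy":0,"wz":0,"dx":0,"dy":0,"dz":-0.04,"hand":0},{"wx":0,"wy":0,"wz":0,"dx":0,"dy":0,"dz":-0.075,"hand":0},{"wx":0,"wy":0,"wz":0,"dx":0,"dy":0,"dz":-0.075,"hand":0},{"wx":0,"wy":0,"wz":0,"dx":0,"dy":0,"dz":-0.075,"hand":-0.5},{"wx":0,"wy":0,"wz":0,"dx":0,"dy":0,"dz":-0.075,"hand":-1},{"wx":0,"wy":0,"wz":0,"dx":0,"dy":0,"dz":-0.075,"hand":-1},{"wx":0,"wy":0,"wz":0,"dx":0,"dy":0,"dz":-0.075,"hand":-1},{"wx":0,"wy":0,"wz":0,"dx":0,"dy":0,"dz":-0.075,"hand":-1}]' 10
```

```text
time: 2.2
ee_pos: [0.5999, 0.1224, 0.1657]
tool_rot: [[0.06, 0.998, -0.001], [0.998, -0.06, -0.0], [-0.0, -0.001, -1.0]]
contact_force: [-0.5, -0.6, 0.1]
gripper_width: 0.0436
grip_force: 0.0
time: 3.2
ee_pos: [0.6001, 0.1229, 0.0911]
tool_rot: [[0.06, 0.998, 0.0], [0.998, -0.06, -0.0], [0.0, 0.0, -1.0]]
contact_force: [0.3, -0.2, 0.9]
gripper_width: 0.0039
grip_force: 0.0
```

The opening is 3.9 mm with no force, so the grip missed the knob. I'll look before moving.

Run:
```python
from h import *
a=vision.read_camera("top")[155:245,280:380,::-1]; b=vision.read_camera("scene")[175:265,275:375,::-1]
cv2.imwrite("pics/c2.png",cv2.resize(np.hstack([a,b]),None,fx=4,fy=4,interpolation=cv2.INTER_CUBIC))
s=readout.state();print(s["gripper_width"],s["ee_pos"])
```

```text
0.0011714506052470362 [0.60000252 0.12290204 0.09098168]
```

View pics/c2.png

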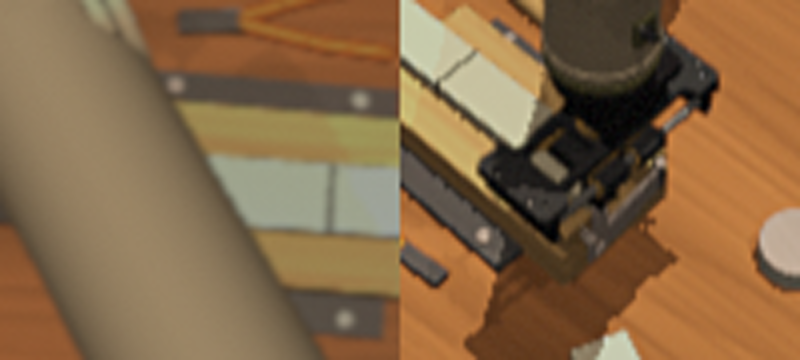

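Run:
```python
from h import *
P=[[.600,.123,.091],[.600,.123,.11],[.6005,.1255,.121],[.6005,.1255,.084],[.5155,.1185,.085]]
print(((proj("scene",P)-[275,200])*8).round())
shot("scene","c3.png",(275,200,370,260),8)
```

```text
[[393. 243.]
 [393. 218.]
 [397. 208.]
 [396. 256.]
 [516. 117.]]
```

View pics/c3.png

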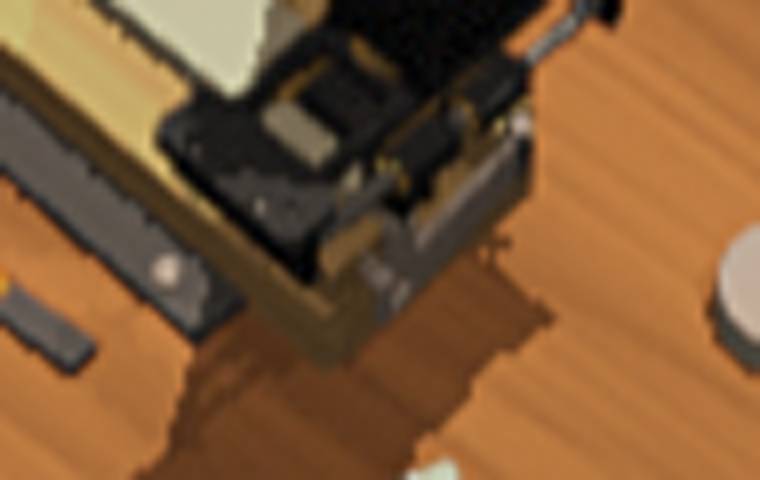

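The knob is still standing by the closed fingers and the view is blocked. I'll lift clear, back off and look again.

```bash
python3 -m jog '[{"wx":0,"wy":0,"wz":0,"dx":0,"dy":0,"dz":0.055,"hand":-1},{"wx":0,"wy":0,"wz":0,"dx":0,"dy":0,"dz":0.1,"hand":-1},{"wx":0,"wy":0,"wz":0,"dx":0,"dy":-0.25,"dz":0.1,"hand":-1},{"wx":0,"wy":0,"wz":0,"dx":0,"dy":-0.25,"dz":0.1,"hand":-1},{"wx":0,"wy":0,"wz":0,"dx":0,"dy":-0.25,"dz":0.1,"hand":-1},{"wx":0,"wy":0,"wz":0,"dx":0,"dy":-0.25,"dz":0.1,"hand":-1},{"wx":0,"wy":0,"wz":0,"dx":0,"dy":-0.25,"dz":0.1,"hand":-1},{"wx":0,"wy":0,"wz":0,"dx":0,"dy":-0.25,"dz":0.1,"hand":-1}]' 10
python3 - <<'E'
from h import *
a=vision.read_camera("top")[165:235,270:335,::-1]; b=vision.read_camera("scene")[195:265,285:350,::-1]
cv2.imwrite("pics/c4.png",cv2.resize(np.hstack([a,b]),None,fx=6,fy=6,interpolation=cv2.INTER_CUBIC))
P=[[.600,.123,.091],[.6005,.1255,.121],[.6005,.1255,.084],[.5155,.1185,.085]]
print(((proj("scene",P)-[285-65,195])*6).round()); print(((proj("top",P)-[270,165])*6).round())
E
```

```text
time: 4.35
ee_pos: [0.6, -0.1264, 0.1909]
tool_rot: [[0.06, 0.998, 0.0], [0.998, -0.06, 0.001], [0.001, -0.0, -1.0]]
contact_force: [-1.3, 1.3, 0.7]
gripper_width: 0.0004
grip_force: 0.0
[[624. 212.]
 [628. 186.]
 [627. 222.]
 [717. 118.]]
[[117. 109.]
 [108.  96.]
 [113. 111.]
 [120. 287.]]
```

View pics/c4.png

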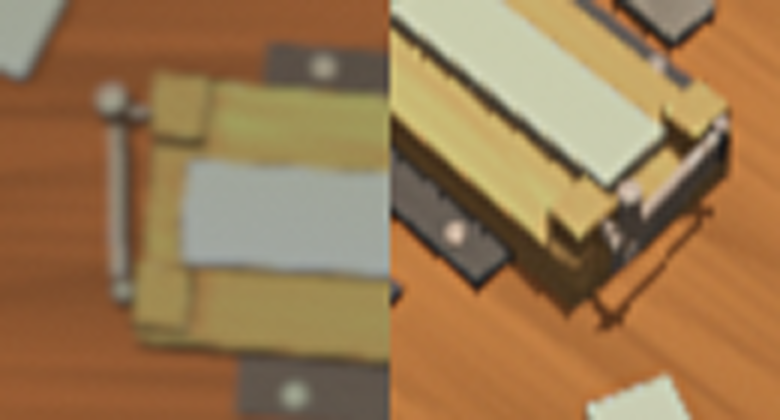

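The knob is exactly where I estimated, at (111,100) in the top half and (628,190) in the scene half. So I need to check where the fingertips really are against the reported TCP.

Run:
```python
from h import *
s=readout.state(); T=s["ee_pos"]; p=proj("scene",[T])[0]; print(p, T)
x0,y0=int(p[0])-50,int(p[1])-55; print(x0,y0)
im=vision.read_camera("scene")[y0:y0+75,x0:x0+100,::-1]
im=cv2.resize(im,None,fx=8,fy=8,interpolation=cv2.INTER_CUBIC)
im=cv2.convertScaleAbs(im,alpha=2.0,beta=20)
cv2.drawMarker(im,tuple(((p-[x0,y0])*8).astype(int).tolist()),(0,0,255),cv2.MARKER_CROSS,16,1)
cv2.imwrite("pics/c5.png",im)
```

```text
[267.83023998 172.33255137] [ 0.60024673 -0.12507408  0.1911357 ]
217 117
```

View pics/c5.png

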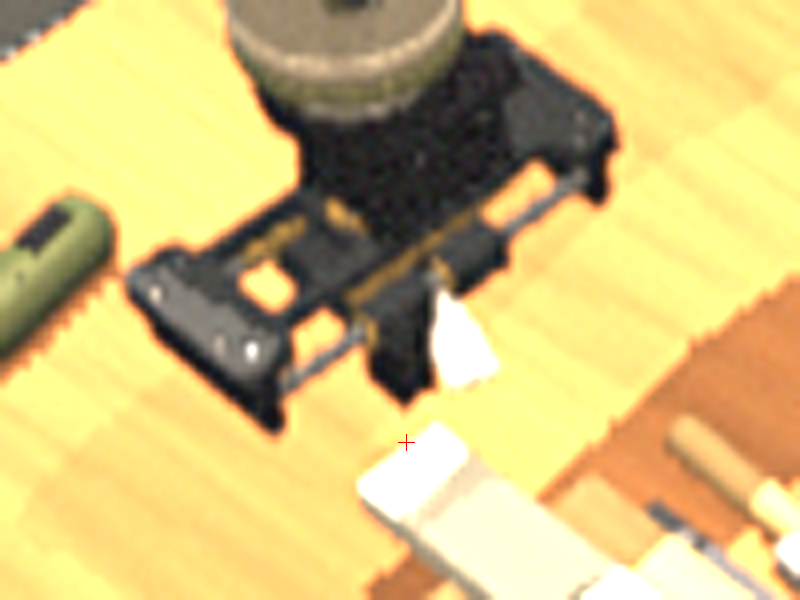

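The closed fingertips appear about 4.6 px above the marker at (405,442), at (405,405). That suggests the tips are either about 28 mm higher than reported or shifted sideways. I'll settle the height by touching the bare bench at a free spot.

```bash
python3 -m jog '[{"wx":0,"wy":0,"wz":0,"dx":0.12,"dy":-0.1,"dz":0,"hand":-1},{"wx":0,"wy":0,"wz":0,"dx":0.12,"dy":-0.1,"dz":0,"hand":-1},{"wx":0,"wy":0,"wz":0,"dx":0.12,"dy":-0.1,"dz":0,"hand":-1},{"wx":0,"wy":0,"wz":0,"dx":0.12,"dy":-0.1,"dz":-0.05,"hand":-1},{"wx":0,"wy":0,"wz":0,"dx":0.12,"dy":-0.1,"dz":-0.1,"hand":-1},{"wx":0,"wy":0,"wz":0,"dx":0.12,"dy":-0.1,"dz":-0.14,"hand":-1},{"wx":0,"wy":0,"wz":0,"dx":0.12,"dy":-0.1,"dz":-0.145,"hand":-1},{"wx":0,"wy":0,"wz":0,"dx":0.12,"dy":-0.1,"dz":-0.145,"hand":-1}]'
python3 - <<'E'
from h import *
a=vision.read_camera("top")[:,:,::-1]; b=vision.read_camera("scene")[:,:,::-1]
T=np.array(readout.state()["ee_pos"]); out=[]
for n,im in(("top",a),("scene",b)):
    p=proj(n,[T])[0]; x0,y0=int(p[0])-32,int(p[1])-40
    c=cv2.convertScaleAbs(cv2.resize(im[y0:y0+75,x0:x0+65],None,fx=6,fy=6,interpolation=cv2.INTER_CUBIC),alpha=2,beta=20)
    for k,col in((0,(0,0,255)),(.028,(255,0,0))):
        q=proj(n,[T+[0,0,k]])[0]; cv2.drawMarker(c,tuple(((q-[x0,y0])*6).astype(int).tolist()),col,cv2.MARKER_CROSS,14,1)
    out.append(c)
cv2.imwrite("pics/c6.png",np.hstack(out))
E
```

```text
time: 5.5
ee_pos: [0.7209, -0.2264, 0.0475]
tool_rot: [[0.059, 0.998, 0.002], [0.998, -0.059, 0.0], [0.0, 0.002, -1.0]]
contact_force: [0.8, 0.0, 0.9]
gripper_width: 0.0006
grip_force: 0.0
```

View pics/c6.png

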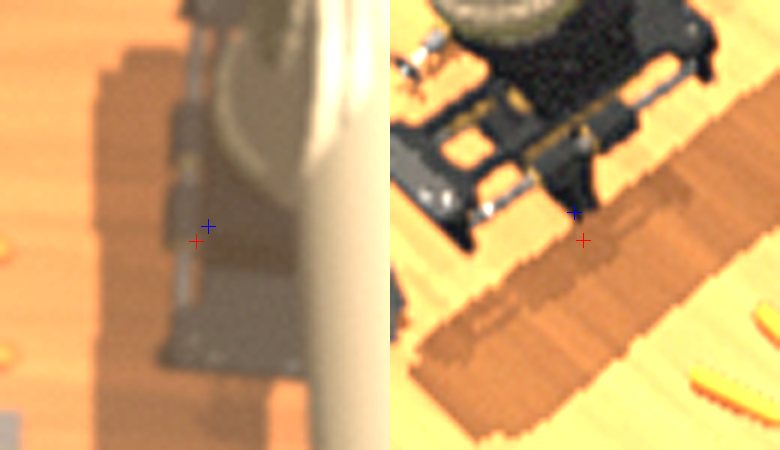

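In the scene half the real tips (578,215) lie on the +28 mm marker (574,212), not on the reported TCP. The top half shows no large sideways shift. I'll confirm by touching the bench.

```bash
python3 -m jog '[{"wx":0,"wy":0,"wz":0,"dx":0,"dy":0,"dz":-0.02,"hand":-1},{"wx":0,"wy":0,"wz":0,"dx":0,"dy":0,"dz":-0.03,"hand":-1},{"wx":0,"wy":0,"wz":0,"dx":0,"dy":0,"dz":-0.035,"hand":-1},{"wx":0,"wy":0,"wz":0,"dx":0,"dy":0,"dz":-0.037,"hand":-1},{"wx":0,"wy":0,"wz":0,"dx":0,"dy":0,"dz":-0.037,"hand":-1}]' | egrep 'ee|contact'
python3 -m jog '[{"wx":0,"wy":0,"wz":0,"dx":0,"dy":0,"dz":-0.002,"hand":-1},{"wx":0,"wy":0,"wz":0,"dx":0,"dy":0,"dz":-0.004,"hand":-1},{"wx":0,"wy":0,"wz":0,"dx":0,"dy":0,"dz":-0.006,"hand":-1},{"wx":0,"wy":0,"wz":0,"dx":0,"dy":0,"dz":-0.006,"hand":-1}]' | egrep 'ee|contact'
```

```text
ee_pos: [0.7202, -0.2271, 0.0091]
contact_force: [0.3, 0.6, -0.2]
ee_pos: [0.7199, -0.2271, 0.0027]
contact_force: [-0.1, 0.3, -0.0]
```

```bash
for i in 1 2; do python3 -m jog '[{"wx":0,"wy":0,"wz":0,"dx":0,"dy":0,"dz":-0.002,"hand":-1},{"wx":0,"wy":0,"wz":0,"dx":0,"dy":0,"dz":-0.004,"hand":-1},{"wx":0,"wy":0,"wz":0,"dx":0,"dy":0,"dz":-0.004,"hand":-1}]' | egrep 'ee|contact'; done
```

```text
ee_pos: [0.7199, -0.2271, -0.0013]
contact_force: [-1.0, 0.9, -0.6]
ee_pos: [0.7199, -0.2271, -0.0053]
contact_force: [0.2, -0.2, -0.3]
```

The reported z is already below the bench with no contact, so the height offset is real. I'll go on down gently.

```bash
python3 -m jog '[{"wx":0,"wy":0,"wz":0,"dx":0,"dy":0,"dz":-0.005,"hand":-1},{"wx":0,"wy":0,"wz":0,"dx":0,"dy":0,"dz":-0.01,"hand":-1},{"wx":0,"wy":0,"wz":0,"dx":0,"dy":0,"dz":-0.012,"hand":-1},{"wx":0,"wy":0,"wz":0,"dx":0,"dy":0,"dz":-0.012,"hand":-1}]' | egrep 'ee|contact'
python3 -m jog '[{"wx":0,"wy":0,"wz":0,"dx":0,"dy":0,"dz":-0.002,"hand":-1},{"wx":0,"wy":0,"wz":0,"dx":0,"dy":0,"dz":-0.004,"hand":-1},{"wx":0,"wy":0,"wz":0,"dx":0,"dy":0,"dz":-0.004,"hand":-1}]' | egrep 'ee|contact'
```

```text
ee_pos: [0.7199, -0.2271, -0.0173]
contact_force: [-0.7, -0.0, 0.3]
ee_pos: [0.7199, -0.2271, -0.0212]
contact_force: [-0.4, 0.4, -0.1]
```

```bash
python3 -m jog '[{"wx":0,"wy":0,"wz":0,"dx":0,"dy":0,"dz":-0.002,"hand":-1},{"wx":0,"wy":0,"wz":0,"dx":0,"dy":0,"dz":-0.003,"hand":-1},{"wx":0,"wy":0,"wz":0,"dx":0,"dy":0,"dz":-0.003,"hand":-1}]' | egrep 'ee|contact'
```

```text
ee_pos: [0.72, -0.2271, -0.0242]
contact_force: [-0.0, -0.4, 0.4]
```

```bash
python3 -m jog '[{"wx":0,"wy":0,"wz":0,"dx":0,"dy":0,"dz":-0.002,"hand":-1},{"wx":0,"wy":0,"wz":0,"dx":0,"dy":0,"dz":-0.002,"hand":-1}]' | egrep 'ee|contact'
python3 -m jog '[{"wx":0,"wy":0,"wz":0,"dx":0,"dy":0,"dz":-0.002,"hand":-1},{"wx":0,"wy":0,"wz":0,"dx":0,"dy":0,"dz":-0.002,"hand":-1}]' | egrep 'ee|contact'
```

```text
ee_pos: [0.7199, -0.2271, -0.0263]
contact_force: [-0.4, 0.5, -0.2]
ee_pos: [0.7199, -0.2271, -0.0283]
contact_force: [-0.4, -0.2, 0.3]
```

```bash
python3 -m jog '[{"wx":0,"wy":0,"wz":0,"dx":0,"dy":0,"dz":-0.002,"hand":-1},{"wx":0,"wy":0,"wz":0,"dx":0,"dy":0,"dz":-0.002,"hand":-1}]' | egrep 'ee|contact'
```

```text
ee_pos: [0.7199, -0.2271, -0.0303]
contact_force: [-0.4, 0.4, -0.4]
```

```bash
python3 -m jog '[{"wx":0,"wy":0,"wz":0,"dx":0,"dy":0,"dz":-0.002,"hand":-1},{"wx":0,"wy":0,"wz":0,"dx":0,"dy":0,"dz":-0.002,"hand":-1}]' | egrep 'ee|contact'
```

```text
ee_pos: [0.7199, -0.2271, -0.0323]
contact_force: [-0.5, -0.1, 0.5]
```

```bash
python3 -m jog '[{"wx":0,"wy":0,"wz":0,"dx":0,"dy":0,"dz":-0.002,"hand":-1},{"wx":0,"wy":0,"wz":0,"dx":0,"dy":0,"dz":-0.002,"hand":-1}]' | egrep 'ee|contact'
```

```text
ee_pos: [0.7199, -0.2271, -0.0343]
contact_force: [-0.2, 0.4, 0.2]
```

```bash
python3 -m jog '[{"wx":0,"wy":0,"wz":0,"dx":0,"dy":0,"dz":-0.002,"hand":-1},{"wx":0,"wy":0,"wz":0,"dx":0,"dy":0,"dz":-0.002,"hand":-1}]' | egrep 'ee|contact'
```

```text
ee_pos: [0.7202, -0.2272, -0.0359]
contact_force: [-0.3, 0.1, 0.2]
```

```bash
python3 -m jog '[{"wx":0,"wy":0,"wz":0,"dx":0,"dy":0,"dz":-0.001,"hand":-1},{"wx":0,"wy":0,"wz":0,"dx":0,"dy":0,"dz":-0.001,"hand":-1}]' | egrep 'ee|contact'; python3 -c "
from h import *
s=readout.state();print(s['effort'],s['moment'],s['joint_pos'])"
```

```text
ee_pos: [0.7202, -0.2271, -0.036]
contact_force: [-3.3, 1.4, 7.7]
[-3.17538651e-01 -8.07892156e+01 -1.28629500e+01 -3.17711163e+01
  1.61320819e-01 -1.19323947e+00 -3.03132314e-03] [0.08111798 0.72955574 0.02918667] [ 33.52295866  49.34268556 -32.79045159  70.54455686  26.43789239
  67.37470178  -3.51901094]
```

The bench contact comes at a reported z of −0.036, so the real fingertips are 36 mm above the reported TCP. From here on I aim with z_reported = z_true − 0.036. I'll raise and check the sideways offset with the earlier picture's numbers.

```bash
python3 -m jog '[{"wx":0,"wy":0,"wz":0,"dx":0,"dy":0,"dz":0.06,"hand":-1},{"wx":0,"wy":0,"wz":0,"dx":0,"dy":0,"dz":0.12,"hand":0},{"wx":0,"wy":0,"wz":0,"dx":0,"dy":0,"dz":0.18,"hand":0},{"wx":0,"wy":0,"wz":0,"dx":0,"dy":0,"dz":0.18,"hand":0.5}]' | egrep 'ee|contact|wid'
python3 - <<'E'
from h import *
T=np.array([.60025,-.12507,.1911])
for d in([0,0,.036],[0,.0095,.036],[.015,.0095,.036],[-.015,.0095,.036]): print(d,((proj("scene",[T+d])[0]-[217,117])*8).round())
T=np.array([.7209,-.2264,.0475]);p=proj("scene",[T])[0];x0,y0=int(p[0])-32,int(p[1])-40
for d in([0,0,.036],[0,.0095,.036],[.015,.0095,.036],[-.015,.0095,.036]): print(d,((proj("scene",[T+d])[0]-[x0-65,y0])*6).round())
E
```

```text
ee_pos: [0.7228, -0.2274, 0.1496]
contact_force: [0.5, 1.0, -0.0]
gripper_width: 0.0224
[0, 0, 0.036] [398. 386.]
[0, 0.0095, 0.036] [414. 398.]
[0.015, 0.0095, 0.036] [388. 419.]
[-0.015, 0.0095, 0.036] [441. 377.]
[0, 0, 0.036] [574. 206.]
[0, 0.0095, 0.036] [585. 214.]
[0.015, 0.0095, 0.036] [565. 230.]
[-0.015, 0.0095, 0.036] [604. 199.]
```

```bash
python3 -m jog '[{"wx":0,"wy":0,"wz":0,"dx":-0.119,"dy":0.353,"dz":0,"hand":0.3},{"wx":0,"wy":0,"wz":0,"dx":-0.119,"dy":0.353,"dz":0,"hand":0.3},{"wx":0,"wy":0,"wz":0,"dx":-0.119,"dy":0.353,"dz":0,"hand":0.3},{"wx":0,"wy":0,"wz":0,"dx":-0.119,"dy":0.353,"dz":0,"hand":0.3},{"wx":0,"wy":0,"wz":0,"dx":-0.119,"dy":0.353,"dz":0,"hand":0.3},{"wx":0,"wy":0,"wz":0,"dx":-0.119,"dy":0.353,"dz":0,"hand":0.3},{"wx":0,"wy":0,"wz":0,"dx":-0.119,"dy":0.353,"dz":0,"hand":0.3},{"wx":0,"wy":0,"wz":0,"dx":-0.119,"dy":0.353,"dz":0,"hand":0.3}]'
```

```text
time: 11.98
ee_pos: [0.601, 0.1251, 0.1423]
tool_rot: [[0.06, 0.998, -0.001], [0.998, -0.06, -0.001], [-0.001, -0.001, -1.0]]
contact_force: [-0.1, -1.7, 0.1]
gripper_width: 0.0563
grip_force: 0.0
```

```bash
python3 -m jog '[{"wx":0,"wy":0,"wz":0,"dx":0,"dy":0,"dz":-0.04,"hand":0.3},{"wx":0,"wy":0,"wz":0,"dx":0,"dy":0,"dz":-0.07,"hand":0.3},{"wx":0,"wy":0,"wz":0,"dx":0,"dy":0,"dz":-0.086,"hand":0.3},{"wx":0,"wy":0,"wz":0,"dx":0,"dy":0,"dz":-0.086,"hand":-0.5},{"wx":0,"wy":0,"wz":0,"dx":0,"dy":0,"dz":-0.086,"hand":-1},{"wx":0,"wy":0,"wz":0,"dx":0,"dy":0,"dz":-0.086,"hand":-1},{"wx":0,"wy":0,"wz":0,"dx":0,"dy":0,"dz":-0.086,"hand":-1},{"wx":0,"wy":0,"wz":0,"dx":0,"dy":0,"dz":-0.086,"hand":-1}]' 10
```

```text
time: 12.98
ee_pos: [0.6021, 0.1259, 0.0576]
tool_rot: [[0.06, 0.998, 0.003], [0.998, -0.06, 0.0], [0.0, 0.003, -1.0]]
contact_force: [16.9, 1.2, -2.9]
gripper_width: 0.0147
grip_force: 8.3
```

The knob is gripped at 14.7 mm. The 17 N sideways force means the knob sits 2 mm further in +x, so I'll compute arc offsets with the pin shifted to match.

```bash
python3 -c "
import numpy as np
pin=np.array([.518,.1187]);C=np.array([.6009,.1259])
for a in range(5,119,7): print(a,(pin+.085*np.array([np.cos(np.radians(a)),np.sin(np.radians(a))])-C).round(4))"
```

```text
5 [0.0018 0.0002]
12 [0.0002 0.0105]
19 [-0.0025  0.0205]
26 [-0.0065  0.0301]
33 [-0.0116  0.0391]
40 [-0.0178  0.0474]
47 [-0.0249  0.055 ]
54 [-0.0329  0.0616]
61 [-0.0417  0.0671]
68 [-0.0511  0.0716]
75 [-0.0609  0.0749]
82 [-0.0711  0.077 ]
89 [-0.0814  0.0778]
96 [-0.0918  0.0773]
103 [-0.102   0.0756]
110 [-0.112   0.0727]
117 [-0.1215  0.0685]
```

```bash
python3 -m jog '[{"wx":0,"wy":0,"wz":0,"dx":0.0018,"dy":0.0002,"dz":0,"hand":-1},{"wx":0,"wy":0,"wz":0,"dx":0.0002,"dy":0.0105,"dz":0,"hand":-1},{"wx":0,"wy":0,"wz":0,"dx":-0.0025,"dy":0.0205,"dz":0,"hand":-1},{"wx":0,"wy":0,"wz":0,"dx":-0.0065,"dy":0.0301,"dz":0,"hand":-1},{"wx":0,"wy":0,"wz":0,"dx":-0.0116,"dy":0.0391,"dz":0,"hand":-1},{"wx":0,"wy":0,"wz":0,"dx":-0.0178,"dy":0.0474,"dz":0,"hand":-1},{"wx":0,"wy":0,"wz":0,"dx":-0.0178,"dy":0.0474,"dz":0,"hand":-1}]' 10
```

```text
time: 13.85
ee_pos: [0.5841, 0.1773, 0.0577]
tool_rot: [[0.057, 0.998, 0.004], [0.998, -0.057, 0.004], [0.005, 0.004, -1.0]]
contact_force: [9.7, 6.9, -2.9]
gripper_width: 0.0136
grip_force: 10.0
```

The radial pull is about 12 N outward, which is moderate. I'll widen the arc slightly and continue.

```bash
python3 -c "
import numpy as np
pin=np.array([.519,.120]);C=np.array([.5831,.1733])
for a in range(43,121,7): print(a,(pin+.087*np.array([np.cos(np.radians(a)),np.sin(np.radians(a))])-C).round(3))"
```

```text
43 [-0.     0.006]
50 [-0.008  0.013]
57 [-0.017  0.02 ]
64 [-0.026  0.025]
71 [-0.036  0.029]
78 [-0.046  0.032]
85 [-0.057  0.033]
92 [-0.067  0.034]
99 [-0.078  0.033]
106 [-0.088  0.03 ]
113 [-0.098  0.027]
120 [-0.108  0.022]
```

```bash
python3 -m jog '[{"wx":0,"wy":0,"wz":0,"dx":-0.008,"dy":0.013,"dz":0,"hand":-1},{"wx":0,"wy":0,"wz":0,"dx":-0.017,"dy":0.02,"dz":0,"hand":-1},{"wx":0,"wy":0,"wz":0,"dx":-0.026,"dy":0.025,"dz":0,"hand":-1},{"wx":0,"wy":0,"wz":0,"dx":-0.036,"dy":0.029,"dz":0,"hand":-1},{"wx":0,"wy":0,"wz":0,"dx":-0.046,"dy":0.032,"dz":0,"hand":-1},{"wx":0,"wy":0,"wz":0,"dx":-0.057,"dy":0.033,"dz":0,"hand":-1},{"wx":0,"wy":0,"wz":0,"dx":-0.057,"dy":0.033,"dz":0,"hand":-1}]' 10
python3 -m jog '[{"wx":0,"wy":0,"wz":0,"dx":-0.01,"dy":0.001,"dz":0,"hand":-1},{"wx":0,"wy":0,"wz":0,"dx":-0.021,"dy":0,"dz":0,"hand":-1},{"wx":0,"wy":0,"wz":0,"dx":-0.031,"dy":-0.003,"dz":0,"hand":-1},{"wx":0,"wy":0,"wz":0,"dx":-0.041,"dy":-0.006,"dz":0,"hand":-1},{"wx":0,"wy":0,"wz":0,"dx":-0.051,"dy":-0.011,"dz":0,"hand":-1},{"wx":0,"wy":0,"wz":0,"dx":-0.051,"dy":-0.011,"dz":0,"hand":-1},{"wx":0,"wy":0,"wz":0,"dx":-0.051,"dy":-0.011,"dz":0,"hand":-1}]' 10
```

```text
time: 14.72
ee_pos: [0.5249, 0.2071, 0.0572]
tool_rot: [[0.059, 0.998, -0.0], [0.998, -0.059, 0.0], [0.0, -0.0, -1.0]]
contact_force: [-0.6, 3.7, 4.2]
gripper_width: 0.0135
grip_force: 10.0
time: 15.6
ee_pos: [0.4746, 0.1947, 0.0568]
tool_rot: [[0.061, 0.998, -0.001], [0.998, -0.061, -0.001], [-0.001, -0.001, -1.0]]
contact_force: [-0.7, -0.2, 5.0]
gripper_width: 0.0136
grip_force: 10.0
```

The knob is at (0.475, 0.195), so the hasp is at about 2.1 rad. I'll release it, lift, and move above the board's rear.

```bash
python3 -m jog '[{"wx":0,"wy":0,"wz":0,"dx":0,"dy":0,"dz":0,"hand":-0.2},{"wx":0,"wy":0,"wz":0,"dx":0,"dy":0,"dz":0,"hand":-0.2},{"wx":0,"wy":0,"wz":0,"dx":0,"dy":0,"dz":0,"hand":-0.2},{"wx":0,"wy":0,"wz":0,"dx":0,"dy":0,"dz":0.05,"hand":-0.2},{"wx":0,"wy":0,"wz":0,"dx":0,"dy":0,"dz":0.1,"hand":-0.2},{"wx":0,"wy":0,"wz":0,"dx":0,"dy":0,"dz":0.1,"hand":0.5}]' 10
python3 -m jog '[{"wx":0,"wy":0,"wz":0,"dx":0.071,"dy":-0.353,"dz":0,"hand":1},{"wx":0,"wy":0,"wz":0,"dx":0.071,"dy":-0.353,"dz":0,"hand":1},{"wx":0,"wy":0,"wz":0,"dx":0.071,"dy":-0.353,"dz":0,"hand":1},{"wx":0,"wy":0,"wz":0,"dx":0.071,"dy":-0.353,"dz":0,"hand":1},{"wx":0,"wy":0,"wz":0,"dx":0.071,"dy":-0.353,"dz":0,"hand":1},{"wx":0,"wy":0,"wz":0,"dx":0.071,"dy":-0.353,"dz":0,"hand":1},{"wx":0,"wy":0,"wz":0,"dx":0.071,"dy":-0.353,"dz":0,"hand":1},{"wx":0,"wy":0,"wz":0,"dx":0.071,"dy":-0.353,"dz":0,"hand":1}]' 10
python3 - <<'E'
from h import *
shot("scene","d1.png",(235,145,355,235),6)
a=[ [.4746,.1947,.121],[.5601,.1108,.05]]
print(((proj("scene",a)-[235,145])*6).round())
E
```

```text
time: 16.35
ee_pos: [0.4771, 0.1964, 0.1604]
tool_rot: [[0.06, 0.998, 0.006], [0.998, -0.06, 0.001], [0.002, 0.006, -1.0]]
contact_force: [0.4, -0.3, -0.9]
gripper_width: 0.0389
grip_force: 0.0
time: 17.35
ee_pos: [0.5458, -0.1568, 0.156]
tool_rot: [[0.06, 0.998, -0.001], [0.998, -0.06, 0.001], [0.001, -0.001, -1.0]]
contact_force: [0.5, -0.0, 0.1]
gripper_width: 0.0872
grip_force: 0.0
[[784. 411.]
 [564. 494.]]
```

View pics/d1.png

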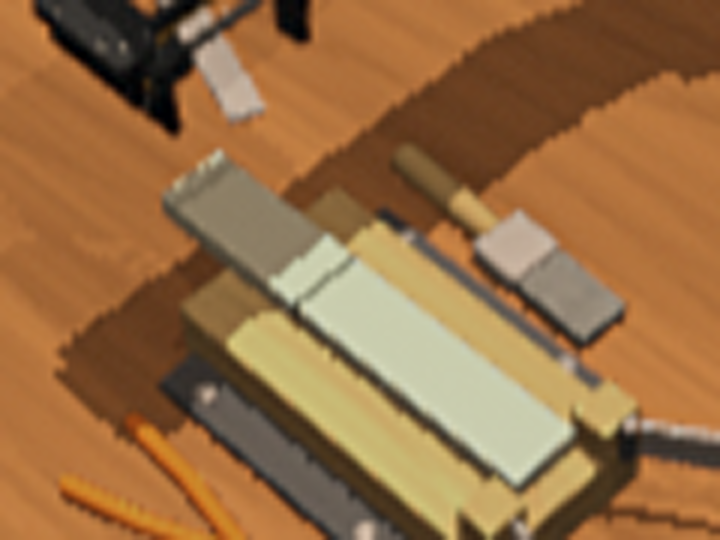

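The hasp now points away to the right at (640,430). The board is unmoved, with its line at (325,275), and the open gripper is above the rear end. Next I descend (true tip 54 mm, reported 18 mm) and pinch.

```bash
python3 -m jog '[{"wx":0,"wy":0,"wz":0,"dx":0,"dy":0,"dz":-0.05,"hand":1},{"wx":0,"wy":0,"wz":0,"dx":0,"dy":0,"dz":-0.09,"hand":1},{"wx":0,"wy":0,"wz":0,"dx":0,"dy":0,"dz":-0.115,"hand":1},{"wx":0,"wy":0,"wz":0,"dx":0,"dy":0,"dz":-0.13,"hand":1},{"wx":0,"wy":0,"wz":0,"dx":0,"dy":0,"dz":-0.138,"hand":1},{"wx":0,"wy":0,"wz":0,"dx":0,"dy":0,"dz":-0.138,"hand":1}]' 20
python3 -m jog '[{"wx":0,"wy":0,"wz":0,"dx":0,"dy":0,"dz":0,"hand":0.3},{"wx":0,"wy":0,"wz":0,"dx":0,"dy":0,"dz":0,"hand":0},{"wx":0,"wy":0,"wz":0,"dx":0,"dy":0,"dz":0,"hand":-0.5},{"wx":0,"wy":0,"wz":0,"dx":0,"dy":0,"dz":0,"hand":-1},{"wx":0,"wy":0,"wz":0,"dx":0,"dy":0,"dz":0,"hand":-1},{"wx":0,"wy":0,"wz":0,"dx":0,"dy":0,"dz":0,"hand":-1}]' 20
```

```text
time: 18.15
ee_pos: [0.5464, -0.1575, 0.0192]
tool_rot: [[0.06, 0.998, 0.0], [0.998, -0.06, 0.0], [0.0, 0.0, -1.0]]
contact_force: [0.9, 0.1, -0.3]
gripper_width: 0.087
grip_force: 0.0
time: 18.9
ee_pos: [0.5464, -0.1578, 0.0191]
tool_rot: [[0.06, 0.998, 0.0], [0.998, -0.06, -0.0], [-0.0, 0.0, -1.0]]
contact_force: [-0.2, -0.3, 1.4]
gripper_width: 0.0495
grip_force: 20.0
```

The board is held at 49.5 mm with 20 N. I'll slide it 185 mm of the 199 mm along the outward axis, then check.

```bash
python3 -m jog '[{"wx":0,"wy":0,"wz":0,"dx":0.0005,"dy":0.01,"dz":0,"hand":-1},{"wx":0,"wy":0,"wz":0,"dx":0.0015,"dy":0.03,"dz":0,"hand":-1},{"wx":0,"wy":0,"wz":0,"dx":0.003,"dy":0.055,"dz":0,"hand":-1},{"wx":0,"wy":0,"wz":0,"dx":0.004,"dy":0.08,"dz":0,"hand":-1},{"wx":0,"wy":0,"wz":0,"dx":0.005,"dy":0.1,"dz":0,"hand":-1},{"wx":0,"wy":0,"wz":0,"dx":0.005,"dy":0.11,"dz":0,"hand":-1},{"wx":0,"wy":0,"wz":0,"dx":0.005,"dy":0.11,"dz":0,"hand":-1}]' 20
python3 -m jog '[{"wx":0,"wy":0,"wz":0,"dx":0.0005,"dy":0.01,"dz":0,"hand":-1},{"wx":0,"wy":0,"wz":0,"dx":0.0015,"dy":0.03,"dz":0,"hand":-1},{"wx":0,"wy":0,"wz":0,"dx":0.0025,"dy":0.05,"dz":0,"hand":-1},{"wx":0,"wy":0,"wz":0,"dx":0.0035,"dy":0.065,"dz":0,"hand":-1},{"wx":0,"wy":0,"wz":0,"dx":0.004,"dy":0.075,"dz":0,"hand":-1},{"wx":0,"wy":0,"wz":0,"dx":0.004,"dy":0.075,"dz":0,"hand":-1},{"wx":0,"wy":0,"wz":0,"dx":0.004,"dy":0.075,"dz":0,"hand":-1}]' 20
```

```text
time: 19.77
ee_pos: [0.5513, -0.0457, 0.0191]
tool_rot: [[0.058, 0.998, 0.0], [0.998, -0.058, 0.001], [0.001, 0.0, -1.0]]
contact_force: [1.1, 3.7, 3.0]
gripper_width: 0.05
grip_force: 20.0
time: 20.65
ee_pos: [0.5554, 0.0285, 0.0191]
tool_rot: [[0.059, 0.998, 0.001], [0.998, -0.059, 0.002], [0.002, 0.0, -1.0]]
contact_force: [0.7, 3.7, 2.9]
gripper_width: 0.0493
grip_force: 20.0
```

Run:
```python
from h import *
def o8(p): return (np.array(p,float)+.5)/8-.5+[255,165]
e=np.array([.5601,.1108]); X=np.array([.0554,.9985]); Y=np.array([-.9985,.0554])
fr=ray("scene",o8([[690,385],[655,425],[540,510],[490,558]]),.08)[:,:2]-e; print("post front in edge frame mm",(np.c_[fr@X,fr@Y]*1e3).round(1).tolist())
im=cv2.GaussianBlur(cv2.cvtColor(vision.read_camera("scene"),cv2.COLOR_RGB2GRAY),(0,0),.6).astype(np.float32)
u=np.arange(-.045,.2,.001)
prof=[]
for v in np.arange(-.015,.016,.005):
    P=np.array([[*(e+a*X+v*Y),.07] for a in u]); q=proj("scene",P).astype(np.float32)
    prof.append(cv2.remap(im,q[:,0].copy(),q[:,1].copy(),cv2.INTER_LINEAR).ravel())
    p=prof[-1]; w=(u>-.03)&(u<.03); k=u[w][p[w].argmin()]; g=np.diff(p); h=u[:-1]>.13; print(round(v*1e3),"line",round(k*1e3),p[w].min().round(),np.median(p[w]),"front",round(u[:-1][h][g[h].argmin()]*1e3))
# lateral: board edges at u=0.05..0.14
v=np.arange(-.045,.046,.001)
for a in(.05,.08,.11,.14):
    q=proj("scene",[[*(e+a*X+b*Y),.07] for b in v]).astype(np.float32); p=cv2.remap(im,q[:,0].copy(),q[:,1].copy(),cv2.INTER_LINEAR).ravel(); g=np.diff(p); print(a,"edges",v[g.argmax()]*1e3,v[g.argmin()]*1e3)
s=readout.state(); print(s["time"],s["ee_pos"],s["contact_force"])
```

```text
post front in edge frame mm [[0.8, 56.6], [4.2, 31.3], [-0.8, -33.1], [0.9, -64.1]]
-15 line -12 156.0 200.1836 front 169
-10 line -11 153.0 198.92041 front 168
-5 line -11 152.0 198.3125 front 168
0 line -12 158.0 198.4336 front 168
5 line -12 162.0 198.35645 front 168
10 line -12 162.0 198.71094 front 168
15 line -12 159.0 199.07617 front 168
0.05 edges -22.99999999999998 27.000000000000064
0.08 edges -24.999999999999982 28.000000000000068
0.11 edges -25.999999999999982 26.000000000000064
0.14 edges -23.99999999999998 28.000000000000068
20.7 [0.55534114 0.0282529  0.01909403] [1.57310876 3.66067993 3.59560157]
```

Line is 13 mm short by both the camera and the arm's travel, and centred sideways within 2 mm. Final advance with slight downward push.

```bash
python3 -m jog '[{"wx":0,"wy":0,"wz":0,"dx":0.0003,"dy":0.006,"dz":0,"hand":-1},{"wx":0,"wy":0,"wz":0,"dx":0.0007,"dy":0.013,"dz":0,"hand":-1},{"wx":0,"wy":0,"wz":0,"dx":0.0007,"dy":0.013,"dz":-0.001,"hand":-1},{"wx":0,"wy":0,"wz":0,"dx":0.0007,"dy":0.013,"dz":-0.001,"hand":-1},{"wx":0,"wy":0,"wz":0,"dx":0.0007,"dy":0.013,"dz":-0.001,"hand":-1},{"wx":0,"wy":0,"wz":0,"dx":0.0007,"dy":0.013,"dz":-0.001,"hand":-1}]' 20
python3 - <<'E'
from h import *
e=np.array([.5601,.1108]); X=np.array([.0554,.9985]); Y=np.array([-.9985,.0554])
im=cv2.GaussianBlur(cv2.cvtColor(vision.read_camera("scene"),cv2.COLOR_RGB2GRAY),(0,0),.6).astype(np.float32)
u=np.arange(-.03,.21,.001)
for v in(-.015,-.005,.005,.015):
    q=proj("scene",[[*(e+a*X+v*Y),.07] for a in u]).astype(np.float32); p=cv2.remap(im,q[:,0].copy(),q[:,1].copy(),cv2.INTER_LINEAR).ravel()
    w=(u>-.025)&(u<.03); g=np.diff(p); h=u[:-1]>.13; print(v,"line",(u[w][p[w].argmin()]*1e3).round(),"front",(u[:-1][h][g[h].argmin()]*1e3).round())
s=readout.state(); print(s["time"],s["ee_pos"],s["contact_force"],s["moment"])
E
```

```text
time: 21.45
ee_pos: [0.5563, 0.0385, 0.019]
tool_rot: [[0.062, 0.998, 0.0], [0.998, -0.062, -0.002], [-0.002, 0.001, -1.0]]
contact_force: [-4.4, -3.0, 16.0]
gripper_width: 0.0496
grip_force: 20.0
-0.015 line -2.0 front 178.0
-0.005 line 0.0 front 178.0
0.005 line -1.0 front 178.0
0.015 line -2.0 front 178.0
21.5 [0.55628033 0.03854197 0.01902781] [-4.58421532 -3.5085178  16.71242967] [-0.61517567  1.00748751  0.05552587]
```

The line is about 2.5 mm short (camera and travel agree) and the downward push is 16 N. I'll ease the push and advance the remainder.

```bash
python3 -m jog '[{"wx":0,"wy":0,"wz":0,"dx":0,"dy":0,"dz":0.001,"hand":-1},{"wx":0,"wy":0,"wz":0,"dx":0,"dy":0.0005,"dz":0.001,"hand":-1},{"wx":0,"wy":0,"wz":0,"dx":0,"dy":0.0005,"dz":0.0007,"hand":-1},{"wx":0,"wy":0,"wz":0,"dx":0,"dy":0.0005,"dz":0.0007,"hand":-1},{"wx":0,"wy":0,"wz":0,"dx":0,"dy":0.0005,"dz":0.0007,"hand":-1},{"wx":0,"wy":0,"wz":0,"dx":0,"dy":0.0005,"dz":0.0007,"hand":-1}]' 20
```

```text
time: 22.25
ee_pos: [0.5562, 0.0388, 0.0191]
tool_rot: [[0.062, 0.998, 0.0], [0.998, -0.062, -0.002], [-0.002, 0.0, -1.0]]
contact_force: [-1.7, -5.5, 9.5]
gripper_width: 0.0499
grip_force: 20.0
```

```bash
python3 -m jog '[{"wx":0,"wy":0,"wz":0,"dx":0,"dy":0.002,"dz":0.0004,"hand":-1},{"wx":0,"wy":0,"wz":0,"dx":0,"dy":0.003,"dz":0.0004,"hand":-1},{"wx":0,"wy":0,"wz":0,"dx":0,"dy":0.003,"dz":0.0004,"hand":-1},{"wx":0,"wy":0,"wz":0,"dx":0,"dy":0.003,"dz":0.0004,"hand":-1},{"wx":0,"wy":0,"wz":0,"dx":0,"dy":0.003,"dz":0.0004,"hand":-1}]' 20
python3 - <<'E'
from h import *
e=np.array([.5601,.1108]); X=np.array([.0554,.9985]); Y=np.array([-.9985,.0554])
im=cv2.GaussianBlur(cv2.cvtColor(vision.read_camera("scene"),cv2.COLOR_RGB2GRAY),(0,0),.6).astype(np.float32)
u=np.arange(-.03,.21,.001)
for v in(-.015,-.005,.005,.015):
    q=proj("scene",[[*(e+a*X+v*Y),.07] for a in u]).astype(np.float32); p=cv2.remap(im,q[:,0].copy(),q[:,1].copy(),cv2.INTER_LINEAR).ravel()
    w=(u>-.025)&(u<.03); g=np.diff(p); h=u[:-1]>.13; print(v,"line",(u[w][p[w].argmin()]*1e3).round(),"front",(u[:-1][h][g[h].argmin()]*1e3).round())
s=readout.state(); print(s["time"],s["ee_pos"],s["contact_force"],s["joint_vel"].round(2) if hasattr(s["joint_vel"],'round') else s["joint_vel"])
E
```

```text
time: 22.88
ee_pos: [0.556, 0.0423, 0.0191]
tool_rot: [[0.061, 0.998, -0.0], [0.998, -0.061, -0.001], [-0.001, 0.0, -1.0]]
contact_force: [-0.2, -5.2, 6.3]
gripper_width: 0.0498
grip_force: 20.0
-0.015 line 2.0 front 183.0
-0.005 line 2.0 front 182.0
0.005 line 2.0 front 182.0
0.015 line 3.0 front 181.0
22.925 [0.55603492 0.04231754 0.0190786 ] [-0.26617149 -4.56267849  5.97710516] [-0.05  0.08  0.06 -0.06  0.05 -0.02 -0.01]
```

The line is now about 1 mm past the edge and level within tolerance. I'll back the command off slightly to take out the forward bias, let it settle, verify and hand in.

```bash
python3 -m jog '[{"wx":0,"wy":0,"wz":0,"dx":0,"dy":-0.002,"dz":0,"hand":-1},{"wx":0,"wy":0,"wz":0,"dx":0,"dy":-0.002,"dz":0,"hand":-1},{"wx":0,"wy":0,"wz":0,"dx":0,"dy":-0.002,"dz":0,"hand":-1},{"wx":0,"wy":0,"wz":0,"dx":0,"dy":-0.002,"dz":0,"hand":-1},{"wx":0,"wy":0,"wz":0,"dx":0,"dy":-0.002,"dz":0,"hand":-1},{"wx":0,"wy":0,"wz":0,"dx":0,"dy":-0.002,"dz":0,"hand":-1},{"wx":0,"wy":0,"wz":0,"dx":0,"dy":-0.002,"dz":0,"hand":-1},{"wx":0,"wy":0,"wz":0,"dx":0,"dy":-0.002,"dz":0,"hand":-1}]' 20
python3 - <<'E'
from h import *
e=np.array([.5601,.1108]); X=np.array([.0554,.9985]); Y=np.array([-.9985,.0554])
im=cv2.GaussianBlur(cv2.cvtColor(vision.read_camera("scene"),cv2.COLOR_RGB2GRAY),(0,0),.6).astype(np.float32)
u=np.arange(-.03,.03,.001)
for v in(-.015,-.005,.005,.015):
    q=proj("scene",[[*(e+a*X+v*Y),.07] for a in u]).astype(np.float32); p=cv2.remap(im,q[:,0].copy(),q[:,1].copy(),cv2.INTER_LINEAR).ravel()
    print(v,"line",(u[p.argmin()]*1e3).round())
s=readout.state(); print(s["time"],s["ee_pos"],s["contact_force"])
E
```

```text
time: 23.92
ee_pos: [0.5559, 0.0419, 0.0191]
tool_rot: [[0.06, 0.998, 0.0], [0.998, -0.06, 0.0], [0.0, 0.0, -1.0]]
contact_force: [1.2, 4.1, 3.8]
gripper_width: 0.0497
grip_force: 20.0
-0.015 line -30.0
-0.005 line 2.0
0.005 line 2.0
0.015 line 3.0
23.975 [0.55588299 0.04194041 0.01909753] [1.3287936  4.01240428 3.52159911]
```

The board is steady and held, with the line about 1 mm from the edge and roughly 3.5 N of downward push. Handing in.

```bash
python3 -c "
from cell import arm
print(arm.job_done())"
```

```text
the job is handed in; nothing more can be done
None
```

I handed the job in at about 24 s, and no verdict came back. The hasp is swung to about 2.1 rad. The board is out with its scored line about 1 mm past the support's front edge. The gripper holds its rear at 20 N with a slight push down onto the support. My first grip on the knob missed because the real fingertips sit 36 mm above the reported TCP; I corrected for that after touching the bare bench. I did not re-check the other bench items at the end.

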